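Shut the travelling bead case and press the bracelet post into its hub

TASK

Swing the open upper half of the wooden travelling case down until it sits edge to edge on the lower half. Then take the bracelet post, turn it until the cross-shaped ribs of its foot mesh with the cross slot of the hub that shows through the round hole of the case, and push it fully home against the spring, until its collar sits on the hub. The program finishes while still holding the post upright and pressed home; leave the figure, the bangle and the goblet where they stand.

Things in the scene. Friction and masses are not known exactly. Their poses are not given: they have to be found in the camera images.
- case: wooden travelling case, fixed: lower half 180 (x) by 140 (y) by 42 mm high. Origin: centre of its underside, on the table; z up. The upper half is hinged along the long +y edge; its free edge is the -y one. Shut, the case is 74 mm high. The hub stands in it at x 0, y +8 mm and rises through a 64 mm round hole in the upper half when shut
- lid (a joint): angle of the upper half: 0 = shut, edge to edge on the lower half; grows as the -y edge rises (starts half open, 0.5 to 1.1 rad). A stiff hinge: it stays where it is left; 1 to 3 N square to its face at lid_push moves it down, straight down up to about 12 N while it is steep
- lid_push (a point): point on the outer (top) face of the upper half, 18 mm in from the middle of its free edge; turns with it. In the frame of the hinge it lies 122 mm away along the upper half and 32 mm above its lower rim. When shut it is at x 0, y -52, z 74 mm in the case's frame
- lid_hinge (a point): middle of the hinge line, which runs along the case's x axis; at y +70, z 42 mm in the case's frame; does not move
- hub_mouth (a point): centre of the flat top of the wooden hub, 78 mm above the table (4 mm above the shut case), a 42 mm square block cut by a cross slot, two slots 10.4 mm wide through the centre, 28 mm deep, running along this point's x and y axes. z is up. The hub can turn about z with a little friction (about 0.06 N m) and starts at any angle
- catch (a joint): spring catch in the bottom of the cross slot, a 10 mm round brass pin whose top is 13 mm below the hub's top. 0 = up, grows as it is pressed: 0.012 m when the post is fully home. Spring: about 3.5 N at first, 12 N at home; it lifts the post again if that is not held down
- post_grip (a point): bracelet post: loose wooden post 113 mm tall, 160 g, standing upright on its foot. The point is on its axis, 68 mm above its underside, in the middle of its 26 x 26 mm square grip (sides along this point's x and y, 34 to 96 mm above the underside; above it a 24 mm ball). Home, this point is 43 mm above hub_mouth; any of the four quarter turns fits
- post_foot (a point): centre of the post's underside. Foot: cross ribs along this point's x and y (same axes as post_grip), 8 mm wide, 36 mm from end to end, 25 mm long, lower edges rounded. Above them a round collar 48 mm across, 25 to 34 mm above this point; home, the collar's underside rests on the hub's top
- figure: bystander: carved dark wooden figure 132 mm tall, 52 mm across; origin at the centre of its underside
- bangle: bystander: plain wooden bangle lying flat, 70 mm across, 12 mm high; origin at the centre of its underside
- goblet: bystander: wooden cup 80 mm tall, 70 mm across; origin at the centre of its underside
Mind the look-alikes: they are no part of the job. Several things have the shape of the case; the one meant has the colours described above.

How it is judged:
By the outcome, as a careful person would: the job done as asked, in the order asked, and still so for the second after the job is handed in, while the arm keeps its last pose, push and grip.
It also fails if it takes over 59 s, if anything falls off the work surface, if the arm or the gripper's body presses on something with over 40 N, if the wrist force passes 120 N, or if a joint passes its speed limit or range.

ROBOT

A 6-joint arm with a two-finger parallel gripper is mounted at the origin on the work surface. World frame = base frame: x ahead of the robot, y to its left, z up, the work surface at z = 0. Lengths are in m, angles in degrees, forces in N, time in s.
With the tool pointing down it reaches from about 0.4 to 0.825 m from the base axis. Payload 7 kg.
Tool frame: the origin (TCP) lies midway between the tips of the shut fingers; the grasp point (between the pads) lies 19 mm behind it (ctrl.hold_point_z is the distance from the TCP to the grasp point, in m); z points along the fingers, y is the line along which they close (so a half turn about z gives the same grasp; the last joint's range is limited). The gripper opens to 88 mm and grips with 3 to 60 N. Pads are 19 mm wide; open, the fingers measure 130 mm over their backs; the gripper's body (78 mm by 193 mm) begins 47 mm behind the grasp point.
Start: joints at [-55.227, 20.546, 0.682, 0, -70.136, -16.507], TCP at [0.212, -0.641, 0.227] pointing down, gripper open.
Joint ranges: [-176.03, 176.03], [-82.01, 121.73], [-58.28, 71.71], [-173.87, 95.51], [-174.79, -0.11], [-173.66, 173.66]. Speed limits (degrees/s): [136.94, 136.94, 172.46, 180, 180, 180].

INTERFACE

Orientations are given as [roll, pitch, yaw] about the fixed x, y, z axes, in that order (R = Rz(yaw) Ry(pitch) Rx(roll)).
In Python, from plant import ctrl gives the robot as it stands.
- The arm moves only by the tool apply_moves, never from a script. Its argument "deltas" is a list of rows, each an object with "fingers": the finger opening in mm, from 0 to 87.6; "delta_pos": the shift along the tool's x, y, z in mm, a list of three; "angular": the turn, a rotation vector about the tool's x, y, z in degrees, a list of three. A call has 1 to 10 rows; each row is the pose to reach, as a shift and turn from the pose commanded when the call began, along the tool's axes at that moment; what a row does not reach only later rows make up. A row lasts 1/10 s, in which the tool goes at most 50 mm and 8.59 degrees, less where a joint would pass 70% of its speed; a pose out of reach is approached as far as the arm can. A call with a gripper value outside its range is refused whole. The fingers move at their own pace and stop on an object; the grip force is fixed at half the most. Time passes only in rows, so rows that repeat a pose let the fingers close. It gives the time, the measured TCP pose, the force, the opening and the grip force at its end, in the units of the state.
- ctrl.get_obs(): the state, without advancing time (a new reading comes with each control period).
- ctrl.snapshot(name): name is "scene" or "top"; returns the picture (420x560x3 uint8, red, green, blue); there is no depth.
- ctrl.camera_params(name): a dict with "fx", "fy", "cx", "cy" (pixels), "dist_coeffs" ([k1, k2, p1, p2, k3] as OpenCV has them; the pictures are not rectified), "cam_to_world" (4x4, takes a point from camera to world coordinates). Camera axes: x right, y up, looking along -z (the intrinsics and any distortion apply to the point x, -y, -z); pixel columns grow to the right and rows downward; lengths in m; the calibration is good to about 2 mm. A picture is of the moment at which its call begins. camera_params takes no time and is no camera call.
- ctrl.close_job(): hands the job in; it is judged then, once.
The state is a dict: "clock": time; "joint_pos": joint angles; "qvel": joint speeds; "tau": joint torques, N m; "tool_pos": TCP position; "orientation": TCP orientation; "force": force on the tool from outside, world axes, zero at the start; "moment": the same for the moment, N m; "opening": finger opening in m; "gripper_force": force on a finger pad.
Only numpy, scipy, OpenCV 4.12 (cv2) and the standard library are available. Lean on these libraries where they do the work, as an engineer would, in place of code of your own. Each camera call takes 0.05 s, during which the arm holds its last target. There are 200 camera calls.

## Working session

There is one attempt and no reset: what is moved stays moved. The work goes in short steps, Python scripts to look and compute and a tool call to move; the robot and the scene stay as the last step left them, time stands still between calls to the robot, and variables do not carry over. Pictures are saved under pics/ and viewed, at most 10 in all, crops included, and the job is handed in when it is done.

Besides the shell and the picture viewer there is one more tool, called after "Request:" as name(argument=value, ...) on one line, values as JSON. apply_moves: Moves the arm, as the interface text tells. Its arguments: {"type":"object","properties":{"deltas":{"type":"array"}},"required":["deltas"]}

```bash
mkdir -p pics; python3 - <<'E'
from plant import ctrl
import cv2,numpy as np
for n in("scene","top"):
    im=ctrl.snapshot(n); cv2.imwrite(f"pics/{n}0.png",cv2.resize(im[:,:,::-1],(800,600),interpolation=cv2.INTER_CUBIC)); 
    cv2.imwrite(f"pics/{n}0_raw.png",im[:,:,::-1])
    p=ctrl.camera_params(n); print(n,{k:np.round(v,4).tolist() for k,v in p.items()})
print(ctrl.get_obs(),ctrl.hold_point_z)
E
```

```text
scene {'fx': 535.0897, 'fy': 535.0897, 'cx': 280.4898, 'cy': 205.98, 'dist_coeffs': [-0.0408, 0.0, 0.0, 0.0, 0.0], 'cam_to_world': [[-0.8304, -0.4099, 0.3774, 0.9859], [0.5571, -0.6215, 0.5508, 0.7735], [0.0087, 0.6676, 0.7444, 1.0003], [0.0, 0.0, 0.0, 1.0]]}
top {'fx': 449.0672, 'fy': 449.0672, 'cx': 275.2663, 'cy': 208.2561, 'dist_coeffs': [0.0365, 0.0, 0.0, 0.0, 0.0], 'cam_to_world': [[0.008, 0.9939, -0.11, 0.4181], [-0.9997, 0.0105, 0.022, 0.1087], [0.023, 0.1098, 0.9937, 1.0994], [0.0, 0.0, 0.0, 1.0]]}
{'clock': 0.1, 'joint_pos': array([-5.52260827e+01,  2.05873373e+01,  6.38134561e-01, -1.81746790e-02,
       -7.01342585e+01, -1.65084220e+01]), 'qvel': array([ 0.09298224, -0.18627755,  0.28250633,  0.01157213,  0.09259315,
        0.01240226]), 'tau': array([-2.06292149e-03, -5.84162807e+01,  2.93750113e+01,  7.01550543e+00,
        1.00937078e-02, -5.97693202e-05]), 'tool_pos': array([ 0.21141586, -0.64057629,  0.22570817]), 'orientation': array([ 1.79915124e+02, -7.33640098e-03, -1.61740688e+02]), 'force': array([ 0.37097739, -0.72926023,  0.24856715]), 'moment': array([-0.06557463,  0.02223367,  0.03260397]), 'gripper_force': 0.0, 'opening': 0.08754825478928839} 0.0188
```

View pics/scene0.png

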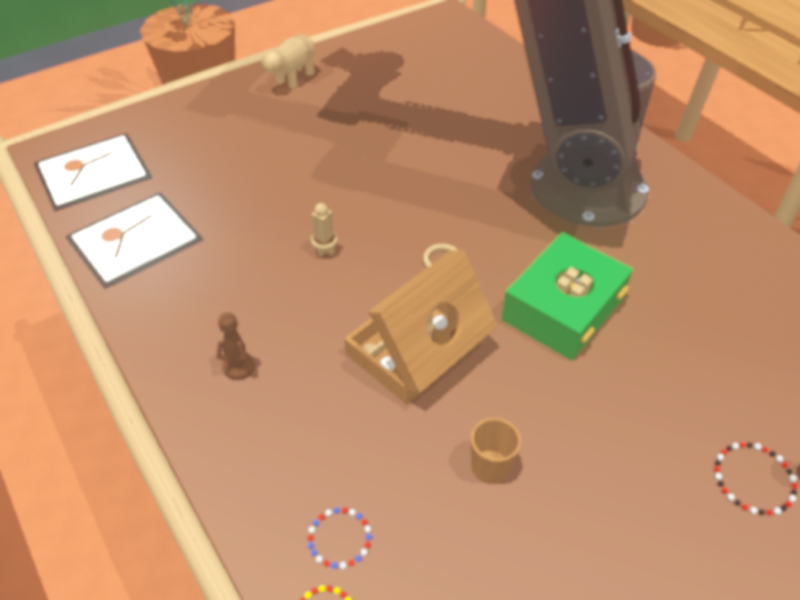

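View pics/top0.png

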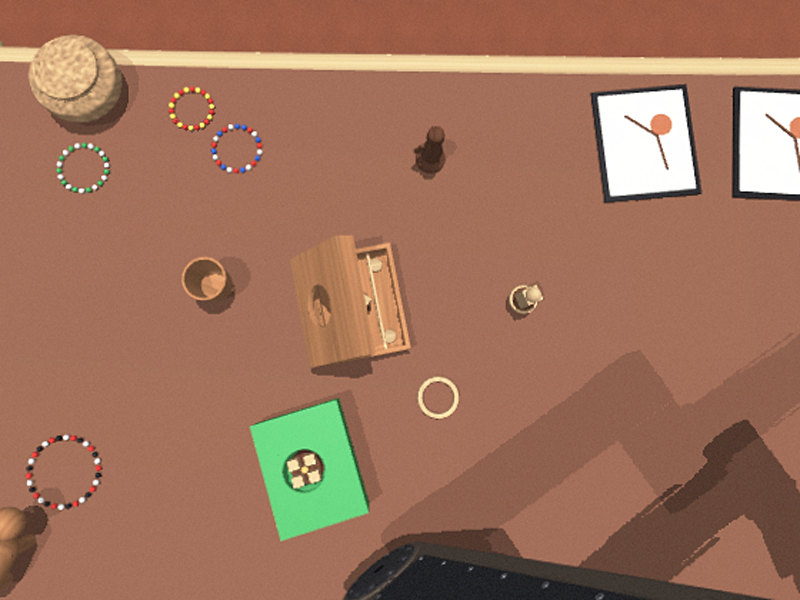

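The brown case sits at about (350,300) in the top view and (420,325) in the scene view, with its -y free edge towards the world -y side. The post is at about (525,297) top and (323,230) scene. The green case is the look-alike. I'll enlarge both areas.

```bash
python3 - <<'E'
import cv2
for n,(u0,v0,w,h,s) in {"scene":(210,130,150,112+45,3.8),"top":(195,155,195,115,4.1)}.items():
    im=cv2.imread(f"pics/{n}0_raw.png")[v0:v0+h,u0:u0+w]
    im=cv2.resize(im,None,fx=s,fy=s,interpolation=cv2.INTER_CUBIC)
    for k in range(0,w,10):
        x=int((k+.5)*s); cv2.line(im,(x,0),(x,8 if (u0+k)%50 else 20),(255,255,0),1)
        if k%20==0: cv2.putText(im,str(u0+k),(x-10,30),0,.35,(255,255,0),1)
    for k in range(0,h,10):
        y=int((k+.5)*s); cv2.line(im,(0,y),(8,y),(255,255,0),1)
        if k%20==0: cv2.putText(im,str(v0+k),(10,y+4),0,.35,(255,255,0),1)
    cv2.imwrite(f"pics/{n}0_c.png",im); print(im.shape)
E
```

```text
(597, 570, 3)
(471, 799, 3)
```

View pics/scene0_c.png

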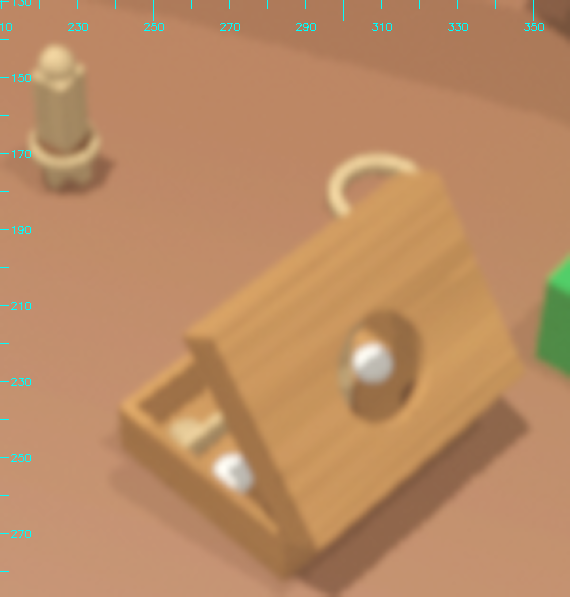

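View pics/top0_c.png

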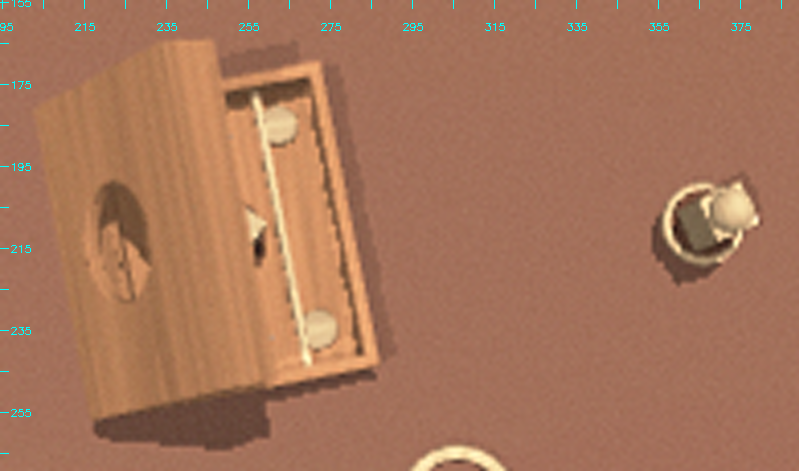

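```bash
cat > h.py <<'E'
import numpy as np,cv2
from plant import ctrl
from scipy.optimize import least_squares
C={n:ctrl.camera_params(n) for n in("scene","top")}
def proj(n,P):
    p=C[n];T=np.linalg.inv(np.array(p["cam_to_world"]));F=np.diag([1.,-1,-1])
    R=F@T[:3,:3];t=F@T[:3,3]
    K=np.array([[p["fx"],0,p["cx"]],[0,p["fy"],p["cy"]],[0,0,1.]])
    return cv2.projectPoints(np.atleast_2d(np.asarray(P,float)),cv2.Rodrigues(R)[0],t,K,np.array(p["dist_coeffs"]))[0][:,0]
def rz(a): c,s=np.cos(a),np.sin(a); return np.array([[c,-s,0],[s,c,0],[0,0,1.]])
def lidpt(x,d,h,th): return [x,.07-d*np.cos(th)+h*np.sin(th),.042+d*np.sin(th)+h*np.cos(th)]
def world(q,P): return np.atleast_2d(P)@rz(q[2]).T+[q[0],q[1],0]
E
python3 - <<'E'
from h import *
un={"scene":lambda p:(np.array(p)/3.8+[210,130]-.5),"top":lambda p:(np.array(p)/4.1+[195,155]-.5)}
L=lambda x,d,h:(lambda th:lidpt(x,d,h,th))
B=lambda x,y,z:(lambda th:[x,y,z])
o=[("scene",(122,405),B(.09,-.07,.042)),("scene",(213,340),L(.09,.14,.032)),("scene",(435,175),L(-.09,.14,.032)),("scene",(318,548),L(.09,0,.032)),("scene",(522,362),L(-.09,0,.032)),("scene",(186,335),L(.09,.14,0)),
("top",(35,112),L(.09,0,.032)),("top",(158,42),L(.09,.14,.032)),("top",(213,40),L(.09,.14,0)),("top",(268,385),L(-.09,.14,0)),("top",(95,420),L(-.09,0,.032)),("top",(320,62),B(.09,-.07,.042)),("top",(378,362),B(-.09,-.07,.042))]
def res(q): return np.concatenate([proj(n,world(q,f(q[3])))[0]-un[n](p) for n,p,f in o])
r=least_squares(res,[.45,.2,.2,.8],loss="soft_l1"); q=r.x
print("case",q,np.degrees(q[2:]));print(res(q).reshape(-1,2).round(1).tolist())
print("push",world(q,lidpt(0,.122,.032,q[3])),"mouth",world(q,[0,.008,.078]),"hinge",world(q,[0,.07,.042]))
for nm,a,b in(("ball",(57,60),(733,207)),("collar",(64,148),(704,224))):
    f=lambda P:np.r_[proj("scene",P)[0]-un["scene"](a),proj("top",P)[0]-un["top"](b)]
    s=least_squares(f,[.45,-.1,.05]);print(nm,s.x,s.fun)
np.save("q.npy",q)
E
```

```text
case [0.52605073 0.14206067 0.20438056 0.96443806] [11.71014348 55.25823033]
[[-1.0, 0.3], [0.9, -0.1], [1.1, -1.0], [0.3, 0.6], [0.9, 3.0], [-0.8, 0.1], [0.0, -0.5], [0.3, 0.0], [-0.4, -0.0], [2.4, -1.0], [-0.6, 0.5], [0.3, -0.1], [1.0, 0.7]]
push [[0.52061745 0.16827361 0.16048703]] mouth [[0.52442705 0.14989416 0.078     ]] hinge [[0.51184349 0.21060375 0.042     ]]
ball [ 0.53729013 -0.13167223  0.10876216] [-0.06082602 -0.01446459 -0.03486198  0.04342648]
collar [ 0.53687992 -0.13437101  0.02622076] [-0.1081987  -0.02456885 -0.0642567   0.0795408 ]
```

The fit is good: lid at 55°, case yaw 11.7°, post at (0.537,-0.133). First I go above the lid with the fingers shut.

```bash
cat >> h.py <<'E'
from scipy.spatial.transform import Rotation as Ro
def go(pts,fmt="case"):
    """pts: rows (x,y,z mm, yaw deg) world, or case frame xyz; prints deltas from measured pose"""
    o=ctrl.get_obs();R0=Ro.from_euler("xyz",o["orientation"],degrees=True);q=np.load("q.npy")
    for x,y,z,yaw in pts:
        P=np.array([x,y,z])/1e3
        if fmt=="case": P=world(q,P)[0]
        R=Ro.from_euler("xyz",[180,0,yaw],degrees=True)
        print((R0.inv().apply(P-o["tool_pos"])*1e3).round(1).tolist(),(R0.inv()*R).as_rotvec(degrees=True).round(1).tolist(),"world",P.round(4))
E
python3 -c "
from h import *
go([(0,38,225,-78.3)])"
```

```text
[-548.3, 682.4, 1.6] [0.1, 0.1, -83.4] world [0.5183 0.1793 0.225 ]
```

Request:
apply_moves(deltas=[{"fingers":0,"delta_pos":[-548,682,0],"angular":[0,0,-83.4]},{"fingers":0,"delta_pos":[-548,682,0],"angular":[0,0,-83.4]},{"fingers":0,"delta_pos":[-548,682,0],"angular":[0,0,-83.4]},{"fingers":0,"delta_pos":[-548,682,0],"angular":[0,0,-83.4]},{"fingers":0,"delta_pos":[-548,682,0],"angular":[0,0,-83.4]},{"fingers":0,"delta_pos":[-548,682,0],"angular":[0,0,-83.4]},{"fingers":0,"delta_pos":[-548,682,0],"angular":[0,0,-83.4]},{"fingers":0,"delta_pos":[-548,682,0],"angular":[0,0,-83.4]},{"fingers":0,"delta_pos":[-548,682,0],"angular":[0,0,-83.4]},{"fingers":0,"delta_pos":[-548,682,0],"angular":[0,0,-83.4]}])

```text
clock: 1.1
tool_pos: [0.3868, -0.1707, 0.2267]
orientation: [-180.0, 0.0, -78.0]
force: [1.6, 0.1, -0.9]
opening: 0.0133
gripper_force: 0.0
```

```bash
python3 -c "
from h import *
go([(0,38,225,-78.3)])"
```

```text
[-315.0, -201.4, 1.9] [-0.0, 0.0, 0.3] world [0.5183 0.1793 0.225 ]
```

Request:
apply_moves(deltas=[{"fingers":0,"delta_pos":[-315,-201,0],"angular":[0,0,0]},{"fingers":0,"delta_pos":[-315,-201,0],"angular":[0,0,0]},{"fingers":0,"delta_pos":[-315,-201,0],"angular":[0,0,0]},{"fingers":0,"delta_pos":[-315,-201,0],"angular":[0,0,0]},{"fingers":0,"delta_pos":[-315,-201,0],"angular":[0,0,0]},{"fingers":0,"delta_pos":[-315,-201,0],"angular":[0,0,0]},{"fingers":0,"delta_pos":[-315,-201,0],"angular":[0,0,0]},{"fingers":0,"delta_pos":[-315,-201,0],"angular":[0,0,0]},{"fingers":0,"delta_pos":[-315,-201,0],"angular":[0,0,0]},{"fingers":0,"delta_pos":[-315,-201,0],"angular":[0,0,0]}])

```text
clock: 2.1
tool_pos: [0.5195, 0.1765, 0.2258]
orientation: [179.9, -0.0, -78.3]
force: [0.5, 0.3, 0.2]
opening: 0.0006
gripper_force: 0.0
```

```bash
python3 -c "
from h import *
a0=np.radians(70.0)
P=[]
for a in np.radians([76,70,66,62,58,54,50,46,42,38,34,30,26,22,18,14.7,13]): P.append((0,70-126.1*np.cos(a)+9.5,42+126.1*np.sin(a),-78.3))
go(P); print(ctrl.get_obs()['tool_pos'])"
```

```text
[-14.0, 0.4, 61.4] [0.1, -0.0, 0.0] world [0.5161 0.19   0.1644]
[-1.4, 0.4, 65.3] [0.1, -0.0, 0.0] world [0.5187 0.1777 0.1605]
[6.8, 0.4, 68.6] [0.1, -0.0, 0.0] world [0.5203 0.1697 0.1572]
[14.7, 0.4, 72.5] [0.1, -0.0, 0.0] world [0.5219 0.1619 0.1533]
[22.3, 0.4, 76.9] [0.1, -0.0, 0.0] world [0.5235 0.1545 0.1489]
[29.6, 0.4, 81.8] [0.1, -0.0, 0.0] world [0.525  0.1473 0.144 ]
[36.5, 0.4, 87.2] [0.1, -0.0, 0.0] world [0.5264 0.1405 0.1386]
[43.1, 0.4, 93.1] [0.1, -0.0, 0.0] world [0.5277 0.1341 0.1327]
[49.2, 0.4, 99.5] [0.1, -0.0, 0.0] world [0.5289 0.1281 0.1264]
[54.8, 0.4, 106.2] [0.1, -0.0, 0.0] world [0.5301 0.1226 0.1196]
[60.0, 0.3, 113.3] [0.1, -0.0, 0.0] world [0.5311 0.1175 0.1125]
[64.7, 0.3, 120.8] [0.1, -0.0, 0.0] world [0.5321 0.113  0.105 ]
[68.8, 0.3, 128.6] [0.1, -0.0, 0.0] world [0.5329 0.1089 0.0973]
[72.4, 0.3, 136.6] [0.1, -0.0, 0.0] world [0.5336 0.1054 0.0892]
[75.4, 0.3, 144.9] [0.1, -0.0, 0.0] world [0.5343 0.1025 0.081 ]
[77.4, 0.3, 151.9] [0.1, -0.0, 0.0] world [0.5347 0.1005 0.074 ]
[78.3, 0.3, 155.5] [0.1, -0.0, 0.0] world [0.5349 0.0996 0.0704]
[0.5194708  0.17646646 0.22580628]
```

Request:
apply_moves(deltas=[{"fingers":0,"delta_pos":[-8,0,40],"angular":[0,0,0]},{"fingers":0,"delta_pos":[-5,0,60],"angular":[0,0,0]},{"fingers":0,"delta_pos":[-1.5,0,65],"angular":[0,0,0]},{"fingers":0,"delta_pos":[3,0,67],"angular":[0,0,0]},{"fingers":0,"delta_pos":[7,0,69],"angular":[0,0,0]},{"fingers":0,"delta_pos":[11,0,71],"angular":[0,0,0]},{"fingers":0,"delta_pos":[15,0,73],"angular":[0,0,0]},{"fingers":0,"delta_pos":[22,0,77],"angular":[0,0,0]},{"fingers":0,"delta_pos":[29.5,0,82],"angular":[0,0,0]},{"fingers":0,"delta_pos":[36.5,0,87],"angular":[0,0,0]}])

```text
clock: 3.1
tool_pos: [0.5279, 0.14, 0.1395]
orientation: [-179.9, -0.0, -78.3]
force: [-0.3, 0.2, 2.5]
opening: 0.0004
gripper_force: 1.0
```

```bash
python3 -c "
from h import *
P=[]
for a in np.radians([46,42,38,34,30,26,22,18,14.7]): P.append((0,70-126.1*np.cos(a)+9.5,42+126.1*np.sin(a),-78.3))
go(P); print(ctrl.get_obs()['tool_pos'])"
```

```text
[5.7, 1.4, 6.8] [-0.1, -0.0, -0.0] world [0.5277 0.1341 0.1327]
[11.9, 1.4, 13.1] [-0.1, -0.0, -0.0] world [0.5289 0.1281 0.1264]
[17.5, 1.4, 19.8] [-0.1, -0.0, -0.0] world [0.5301 0.1226 0.1196]
[22.7, 1.4, 27.0] [-0.1, -0.0, -0.0] world [0.5311 0.1175 0.1125]
[27.4, 1.4, 34.4] [-0.1, -0.0, -0.0] world [0.5321 0.113  0.105 ]
[31.5, 1.4, 42.2] [-0.1, -0.0, -0.0] world [0.5329 0.1089 0.0973]
[35.1, 1.4, 50.2] [-0.1, -0.0, -0.0] world [0.5336 0.1054 0.0892]
[38.1, 1.4, 58.5] [-0.1, -0.0, -0.0] world [0.5343 0.1025 0.081 ]
[40.1, 1.4, 65.5] [-0.1, -0.0, -0.0] world [0.5347 0.1005 0.074 ]
[0.52786457 0.14003165 0.13947215]
```

Contact at 2.5 N and the lid is moving. I continue along the arc.

Request:
apply_moves(deltas=[{"fingers":0,"delta_pos":[6,1,7],"angular":[0,0,0]},{"fingers":0,"delta_pos":[12,1,13],"angular":[0,0,0]},{"fingers":0,"delta_pos":[17.5,1,20],"angular":[0,0,0]},{"fingers":0,"delta_pos":[23,1,27],"angular":[0,0,0]},{"fingers":0,"delta_pos":[27.5,1,34.5],"angular":[0,0,0]},{"fingers":0,"delta_pos":[31.5,1,42],"angular":[0,0,0]},{"fingers":0,"delta_pos":[35,1,50],"angular":[0,0,0]},{"fingers":0,"delta_pos":[38,1,57],"angular":[0,0,0]},{"fingers":0,"delta_pos":[40,1,62],"angular":[0,0,0]},{"fingers":0,"delta_pos":[40,1,64],"angular":[0,0,0]}])

```text
clock: 4.1
tool_pos: [0.5339, 0.1008, 0.0747]
orientation: [179.9, -0.0, -78.4]
force: [-0.1, -0.9, 1.6]
opening: 0.0003
gripper_force: 0.6
```

Request:
apply_moves(deltas=[{"fingers":0,"delta_pos":[0,0,1],"angular":[0,0,0]},{"fingers":0,"delta_pos":[0,0,1.5],"angular":[0,0,0]},{"fingers":0,"delta_pos":[0,0,2],"angular":[0,0,0]},{"fingers":0,"delta_pos":[0,0,2],"angular":[0,0,0]}])

```text
clock: 4.5
tool_pos: [0.534, 0.1009, 0.0743]
orientation: [180.0, -0.0, -78.3]
force: [-3.3, -1.7, 6.5]
opening: 0.0004
gripper_force: 3.7
```

Request:
apply_moves(deltas=[{"fingers":0,"delta_pos":[0,0,1],"angular":[0,0,0]},{"fingers":0,"delta_pos":[0,0,2],"angular":[0,0,0]},{"fingers":0,"delta_pos":[0,0,2],"angular":[0,0,0]}])

```text
clock: 4.8
tool_pos: [0.5341, 0.1009, 0.0741]
orientation: [-180.0, -0.0, -78.3]
force: [-10.4, -2.5, 24.7]
opening: 0.0003
gripper_force: 12.6
```

```bash
python3 -c "
from h import *
go([(537,-133,200,-78.3)],'w')"
```

```text
[229.8, 44.6, -125.8] [-0.0, -0.0, 0.0] world [ 0.537 -0.133  0.2  ]
```

```bash
python3 -c "
from h import *
go([(420,-290,240,-78.3)],'w')"
```

```text
[359.8, 191.1, -165.7] [-0.0, -0.0, 0.0] world [ 0.42 -0.29  0.24]
```

Request:
apply_moves(deltas=[{"fingers":0,"delta_pos":[0,0,-50],"angular":[0,0,0]},{"fingers":0,"delta_pos":[0,0,-100],"angular":[0,0,0]},{"fingers":87,"delta_pos":[360,190,-165],"angular":[0,0,0]},{"fingers":87,"delta_pos":[360,190,-165],"angular":[0,0,0]},{"fingers":87,"delta_pos":[360,190,-165],"angular":[0,0,0]},{"fingers":87,"delta_pos":[360,190,-165],"angular":[0,0,0]},{"fingers":87,"delta_pos":[360,190,-165],"angular":[0,0,0]},{"fingers":87,"delta_pos":[360,190,-165],"angular":[0,0,0]},{"fingers":87,"delta_pos":[360,190,-165],"angular":[0,0,0]},{"fingers":87,"delta_pos":[360,190,-165],"angular":[0,0,0]}])

```text
clock: 5.8
tool_pos: [0.4237, -0.2796, 0.2355]
orientation: [-179.9, -0.0, -78.3]
force: [1.2, -0.4, 0.2]
opening: 0.059
gripper_force: 0.0
```

Request:
apply_moves(deltas=[{"fingers":87,"delta_pos":[40,20,0],"angular":[0,0,0]},{"fingers":87,"delta_pos":[40,20,0],"angular":[0,0,0]},{"fingers":87,"delta_pos":[40,20,0],"angular":[0,0,0]}])

```text
clock: 6.1
tool_pos: [0.4124, -0.3221, 0.2344]
orientation: [180.0, 0.0, -78.5]
force: [0.3, -0.8, 1.3]
opening: 0.0826
gripper_force: 0.0
```

```bash
python3 - <<'E'
from h import *
q=np.load("q.npy"); m=world(q,[0,.008,.078])[0]; p=np.array([.537,-.133,.06])
rows=[]
for n in("top","scene"):
    im=np.mean([ctrl.snapshot(n).astype(float) for _ in range(6)],0).astype(np.uint8)[:,:,::-1]
    cv2.imwrite(f"pics/{n}1_raw.png",im)
    r=[]
    for c in(m,p):
        u,v=proj(n,c)[0].round().astype(int); k=25
        print(n,u-k,v-k); g=cv2.resize(im[v-k:v+k,u-k:u+k],(300,300),interpolation=cv2.INTER_CUBIC)
        for t in range(0,50,5): cv2.line(g,(t*6+3,0),(t*6+3,5+5*(t%10==0)),(255,255,0),1);cv2.line(g,(0,t*6+3),(5+5*(t%10==0),t*6+3),(255,255,0),1)
        r.append(g)
    rows.append(np.hstack(r))
cv2.imwrite("pics/c1.png",np.vstack(rows))
E
```

```text
top 222 186
top 344 183
scene 268 198
scene 201 134
```

View pics/c1.png

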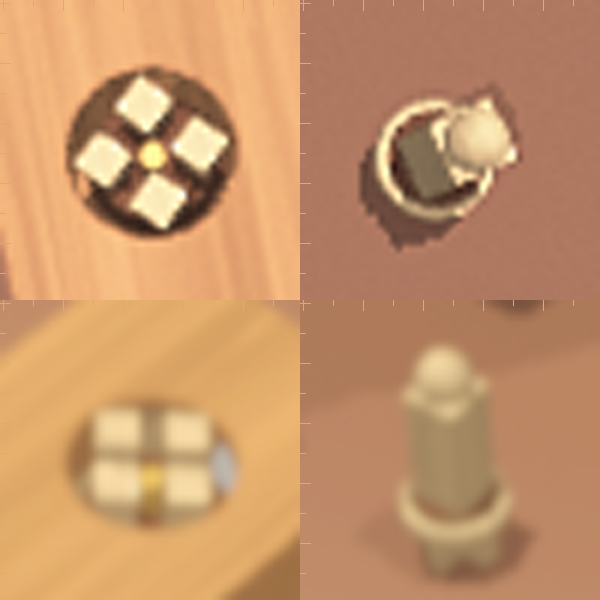

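The lid is shut. The hub's four blocks are clear in the top crop at about (144,104), (200,146), (103,160) and (158,201). The corners of the post's grip top are visible in both views, so I'll fit both.

```bash
python3 - <<'E'
from h import *
q=np.load("q.npy")
def cents(n,u0,v0):
    im=cv2.imread(f"pics/{n}1_raw.png")[v0:v0+50,u0:u0+50]
    g=cv2.resize(im,(400,400),interpolation=cv2.INTER_CUBIC)
    hsv=cv2.cvtColor(g,cv2.COLOR_BGR2HSV); m=((g.min(2)>(165 if n=="top" else 135))).astype(np.uint8)
    k,_,st,c=cv2.connectedComponentsWithStats(m)
    return [((c[i]+.5)/8-.5+[u0,v0],st[i,4]) for i in range(1,k) if st[i,4]>600]
ct=cents("top",222,186)
for n,c in(("top",ct),("scene",cents("scene",268,198))): print(n,[(a.round(1).tolist(),b) for a,b in c])
pts=[np.array(a)/6-.5+[222,186] for a in((144,104),(200,146),(103,160),(158,201))]
spt=[np.array(a)/6-.5+[268,148] for a in((118,428),(188,434),(115,481),(188,484))]
H=[(-.0131,-.0131,0),(.0131,-.0131,0),(.0131,.0131,0),(-.0131,.0131,0)]
def f(s,sel=2):
    W=np.array(H)@rz(s[2]).T+[s[0],s[1],s[3]]
    out=[]
    for n,P in(("top",pts),("scene",spt))[:sel]:
        u=proj(n,W)
        for p in P:
            d=u-p; out+=list(d[np.argmin((d**2).sum(1))])
    return out+[(s[3]-.078)*1000]
m=world(q,[0,.008,.078])[0]
for sel in(1,2):
  b=min((least_squares(f,[m[0],m[1],a,.078],args=(sel,)) for a in np.radians([0,22,45,67])),key=lambda r:r.cost)
  print("hub",b.x.round(4),np.degrees(b.x[2])%90,b.cost,np.round(b.fun,1))
T=[(("top"),(490,97)),("top",(517,157)),("top",(432,120)),("top",(462,182)),("scene",(404,400)),("scene",(487,384)),("scene",(447,418))]
U=[np.array(p)/6-.5+([344-50,183] if n=="top" else [201-50,134-50]) for n,p in T]
idx=[0,1,2,3,0,3,2]  # corners: 0=+x 1=-y 2=+y 3=-x
G=np.array([(.013,.013,0),(.013,-.013,0),(-.013,.013,0),(-.013,-.013,0)])@rz(np.radians(-45)).T
G=np.array([(.0184,0,0),(0,-.0184,0),(0,.0184,0),(-.0184,0,0)])
def g(s):
    W=G@rz(s[2]).T+[s[0],s[1],s[3]]
    return np.concatenate([proj(n,W[i])[0]-u for (n,_),i,u in zip(T,idx,U)])
r=least_squares(g,[.537,-.133,0,.096]);print("post",r.x.round(4),"side yaw",(np.degrees(r.x[2])+45)%90,r.fun.round(1))
E
```

```text
top [([245.5, 202.9], np.int32(2580)), ([254.7, 209.6], np.int32(2523)), ([238.7, 212.1], np.int32(2470)), ([248.1, 218.9], np.int32(2539))]
scene [([287.3, 219.1], np.int32(2211)), ([298.6, 219.6], np.int32(2282)), ([301.2, 227.4], np.int32(4224)), ([287.0, 227.8], np.int32(2725))]
hub [0.5243 0.1512 0.9414 0.078 ] 53.93834770031109 0.021062429685967197 [ 0.1  0.1 -0.1 -0.1 -0.  -0.   0.  -0.1  0. ]
hub [0.5245 0.151  0.9354 0.078 ] 53.59253532105733 0.30019257852583064 [ 0.2  0.   0.  -0.1  0.1 -0.2  0.1 -0.1  0.2  0.1  0.1 -0.4  0.3  0.2
 -0.1  0.2  0. ]
post [ 0.5373 -0.1335 -0.368   0.0961] side yaw 23.91258364671555 [ 0.3 -0.5  0.7  0.  -0.4  0.2 -0.6  0.4 -0.7 -0.4 -0.   0.1  0.5  0.4]
```

```bash
python3 -c "
from h import *
go([(537.3,-133.5,175,-66.1)],'w')"
```

```text
[-158.4, -159.6, 59.7] [-0.0, -0.0, -12.2] world [ 0.5373 -0.1335  0.175 ]
```

Request:
apply_moves(deltas=[{"fingers":87,"delta_pos":[-80,-80,10],"angular":[0,0,-8]},{"fingers":87,"delta_pos":[-158.4,-159.6,40],"angular":[0,0,-12.2]},{"fingers":87,"delta_pos":[-158.4,-159.6,59],"angular":[0,0,-12.2]},{"fingers":87,"delta_pos":[-158.4,-159.6,59],"angular":[0,0,-12.2]},{"fingers":87,"delta_pos":[-158.4,-159.6,59],"angular":[0,0,-12.2]},{"fingers":87,"delta_pos":[-158.4,-159.6,59],"angular":[0,0,-12.2]},{"fingers":87,"delta_pos":[-158.4,-159.6,59],"angular":[0,0,-12.2]},{"fingers":87,"delta_pos":[-158.4,-159.6,59],"angular":[0,0,-12.2]},{"fingers":87,"delta_pos":[-158.4,-159.6,59],"angular":[0,0,-12.2]}])

```text
clock: 7.6
tool_pos: [0.5371, -0.1347, 0.1762]
orientation: [-180.0, -0.0, -66.2]
force: [0.0, -0.0, -0.4]
opening: 0.0871
gripper_force: 0.0
```

```bash
python3 -c "
from h import *
go([(537.3,-133.5,51,-66.1)],'w')"
```

```text
[-1.0, -0.6, 125.2] [-0.0, -0.0, -0.1] world [ 0.5373 -0.1335  0.051 ]
```

Request:
apply_moves(deltas=[{"fingers":87,"delta_pos":[-1,-0.6,30],"angular":[0,0,0]},{"fingers":87,"delta_pos":[-1,-0.6,60],"angular":[0,0,0]},{"fingers":87,"delta_pos":[-1,-0.6,90],"angular":[0,0,0]},{"fingers":87,"delta_pos":[-1,-0.6,115],"angular":[0,0,0]},{"fingers":87,"delta_pos":[-1,-0.6,124.5],"angular":[0,0,0]},{"fingers":87,"delta_pos":[-1,-0.6,124.5],"angular":[0,0,0]},{"fingers":45,"delta_pos":[-1,-0.6,124.5],"angular":[0,0,0]},{"fingers":32,"delta_pos":[-1,-0.6,124.5],"angular":[0,0,0]},{"fingers":32,"delta_pos":[-1,-0.6,124.5],"angular":[0,0,0]},{"fingers":32,"delta_pos":[-1,-0.6,124.5],"angular":[0,0,0]}])

```text
clock: 8.6
tool_pos: [0.5379, -0.1327, 0.052]
orientation: [-179.9, -0.0, -66.1]
force: [0.4, 0.2, -0.4]
opening: 0.0605
gripper_force: 0.0
```

Request:
apply_moves(deltas=[{"fingers":10,"delta_pos":[0,0,0],"angular":[0,0,0]},{"fingers":10,"delta_pos":[0,0,0],"angular":[0,0,0]},{"fingers":10,"delta_pos":[0,0,0],"angular":[0,0,0]},{"fingers":10,"delta_pos":[0,0,0],"angular":[0,0,0]},{"fingers":10,"delta_pos":[0,0,0],"angular":[0,0,0]},{"fingers":10,"delta_pos":[0,0,0],"angular":[0,0,0]}])

```text
clock: 9.2
tool_pos: [0.5373, -0.1327, 0.0511]
orientation: [180.0, 0.0, -66.1]
force: [-0.2, 0.5, 0.6]
opening: 0.0255
gripper_force: 30.0
```

Gripped at 26 mm. I lift it and carry it over the hub.

```bash
python3 -c "
from h import *
go([(524.4,151.1,150,-36.2)],'w')"
```

```text
[-264.8, -103.0, -99.0] [0.0, 0.0, -29.9] world [0.5244 0.1511 0.15  ]
```

Request:
apply_moves(deltas=[{"fingers":10,"delta_pos":[0,0,-30],"angular":[0,0,0]},{"fingers":10,"delta_pos":[0,0,-70],"angular":[0,0,0]},{"fingers":10,"delta_pos":[0,0,-100],"angular":[0,0,0]},{"fingers":10,"delta_pos":[-35,-15,-110],"angular":[0,0,-5]},{"fingers":10,"delta_pos":[-75,-30,-110],"angular":[0,0,-10]},{"fingers":10,"delta_pos":[-115,-45,-110],"angular":[0,0,-16]},{"fingers":10,"delta_pos":[-155,-60,-110],"angular":[0,0,-22]},{"fingers":10,"delta_pos":[-195,-76,-110],"angular":[0,0,-26]},{"fingers":10,"delta_pos":[-235,-91,-110],"angular":[0,0,-29.9]},{"fingers":10,"delta_pos":[-264.8,-103,-110],"angular":[0,0,-29.9]}])

```text
clock: 10.2
tool_pos: [0.5238, 0.1534, 0.1609]
orientation: [180.0, 0.0, -36.0]
force: [1.3, -0.2, -1.2]
opening: 0.0256
gripper_force: 30.0
```

Request:
apply_moves(deltas=[{"fingers":10,"delta_pos":[0,0,0],"angular":[0,0,0]},{"fingers":10,"delta_pos":[0,0,0],"angular":[0,0,0]}])

```text
clock: 10.4
tool_pos: [0.5239, 0.1517, 0.1606]
orientation: [179.9, 0.0, -36.1]
force: [0.0, -1.2, -2.5]
opening: 0.0255
gripper_force: 30.0
```

```bash
python3 - <<'E'
from h import *
go([(524.4,151.1,z,-36.2) for z in(150,132)],'w')
o=ctrl.get_obs(); print(o["force"],o["tool_pos"],o["opening"])
rows=[]
for n in("top","scene"):
    im=np.mean([ctrl.snapshot(n).astype(float) for _ in range(4)],0).astype(np.uint8)[:,:,::-1]
    u,v=proj(n,[.5244,.1511,.11])[0].round().astype(int);k=40
    print(n,u-k,v-k);rows.append(cv2.resize(im[v-k:v+k,u-k:u+k],(400,400),interpolation=cv2.INTER_CUBIC))
cv2.imwrite("pics/c2.png",np.hstack(rows))
E
```

```text
[0.7, 0.2, 10.6] [0.1, 0.0, 0.1] world [0.5244 0.1511 0.15  ]
[0.8, 0.2, 28.6] [0.1, 0.0, 0.1] world [0.5244 0.1511 0.132 ]
[ 0.0296516  -1.23547031 -2.4604323 ] [0.52393116 0.15170653 0.16061141] 0.02547708565967818
top 206 169
scene 253 174
```

View pics/c2.png

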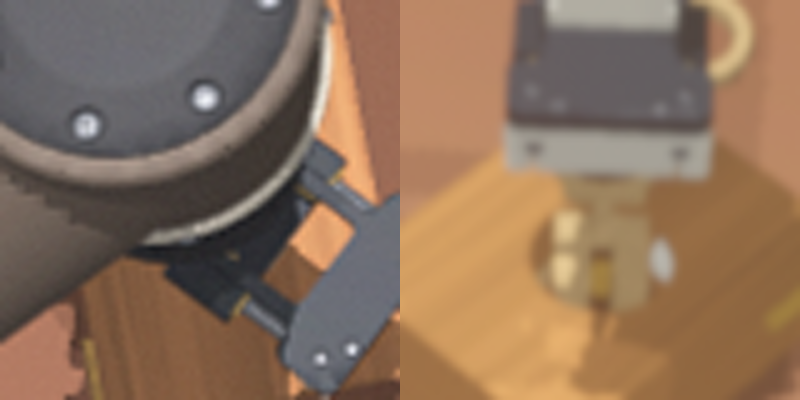

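The post is held upright above the hub: the foot shows at about (602,280) in the right half, in line with the blocks. Now I lower it.

Request:
apply_moves(deltas=[{"fingers":10,"delta_pos":[0.5,0.2,10],"angular":[0,0,0]},{"fingers":10,"delta_pos":[0.5,0.2,20],"angular":[0,0,0]},{"fingers":10,"delta_pos":[0.5,0.2,28],"angular":[0,0,0]},{"fingers":10,"delta_pos":[0.5,0.2,30],"angular":[0,0,0]},{"fingers":10,"delta_pos":[0.5,0.2,32],"angular":[0,0,0]},{"fingers":10,"delta_pos":[0.5,0.2,34],"angular":[0,0,0]},{"fingers":10,"delta_pos":[0.5,0.2,35],"angular":[0,0,0]}])

```text
clock: 11.5
tool_pos: [0.5248, 0.1508, 0.1261]
orientation: [-180.0, -0.0, -36.2]
force: [1.8, 0.1, -1.8]
opening: 0.0263
gripper_force: 30.0
```

Request:
apply_moves(deltas=[{"fingers":10,"delta_pos":[0,0,2],"angular":[0,0,0]},{"fingers":10,"delta_pos":[0,0,4],"angular":[0,0,0]},{"fingers":10,"delta_pos":[0,0,6],"angular":[0,0,0]},{"fingers":10,"delta_pos":[0,0,8],"angular":[0,0,0]}])

```text
clock: 11.9
tool_pos: [0.5248, 0.1506, 0.118]
orientation: [-180.0, -0.0, -36.2]
force: [-0.2, 0.3, -1.7]
opening: 0.0259
gripper_force: 30.0
```

It has meshed: 11 mm below the hub top with no contact force. I push it home against the spring.

Request:
apply_moves(deltas=[{"fingers":10,"delta_pos":[0,0,3],"angular":[0,0,0]},{"fingers":10,"delta_pos":[0,0,6],"angular":[0,0,0]},{"fingers":10,"delta_pos":[0,0,9],"angular":[0,0,0]},{"fingers":10,"delta_pos":[0,0,11],"angular":[0,0,0]},{"fingers":10,"delta_pos":[0,0,13],"angular":[0,0,0]},{"fingers":10,"delta_pos":[0,0,13],"angular":[0,0,0]}])

```text
clock: 12.5
tool_pos: [0.525, 0.1507, 0.1057]
orientation: [-180.0, -0.0, -36.2]
force: [-3.5, -0.4, 8.9]
opening: 0.0258
gripper_force: 30.0
```

Request:
apply_moves(deltas=[{"fingers":10,"delta_pos":[0,0,1],"angular":[0,0,0]},{"fingers":10,"delta_pos":[0,0,2],"angular":[0,0,0]},{"fingers":10,"delta_pos":[0,0,2],"angular":[0,0,0]},{"fingers":10,"delta_pos":[0,0,2],"angular":[0,0,0]}])

```text
clock: 12.9
tool_pos: [0.525, 0.1507, 0.1041]
orientation: [-180.0, -0.0, -36.2]
force: [-3.7, 0.0, 10.2]
opening: 0.0257
gripper_force: 30.0
```

Request:
apply_moves(deltas=[{"fingers":10,"delta_pos":[0,0,1],"angular":[0,0,0]},{"fingers":10,"delta_pos":[0,0,1.5],"angular":[0,0,0]},{"fingers":10,"delta_pos":[0,0,1.5],"angular":[0,0,0]},{"fingers":10,"delta_pos":[0,0,1.5],"angular":[0,0,0]}])

```text
clock: 13.3
tool_pos: [0.5252, 0.1507, 0.104]
orientation: [-179.9, -0.1, -36.2]
force: [-8.7, -0.3, 21.8]
opening: 0.0257
gripper_force: 30.0
```

It stopped hard at 0.104, the expected home height, with 22 N on the tool. One visual check before handing in.

```bash
python3 - <<'E'
from h import *
im=np.mean([ctrl.snapshot("scene").astype(float) for _ in range(6)],0).astype(np.uint8)[:,:,::-1]
cv2.imwrite("pics/c3.png",cv2.resize(im[120:300,190:400],(700,600),interpolation=cv2.INTER_CUBIC))
o=ctrl.get_obs();print(o["tool_pos"],o["force"],o["moment"],o["opening"],o["clock"])
E
```

```text
[0.52514002 0.15067482 0.1039626 ] [-8.00857859 -0.93401436 23.0666489 ] [-0.4652762   3.61183771 -0.06674214] 0.02635911980586285 13.6
```

View pics/c3.png

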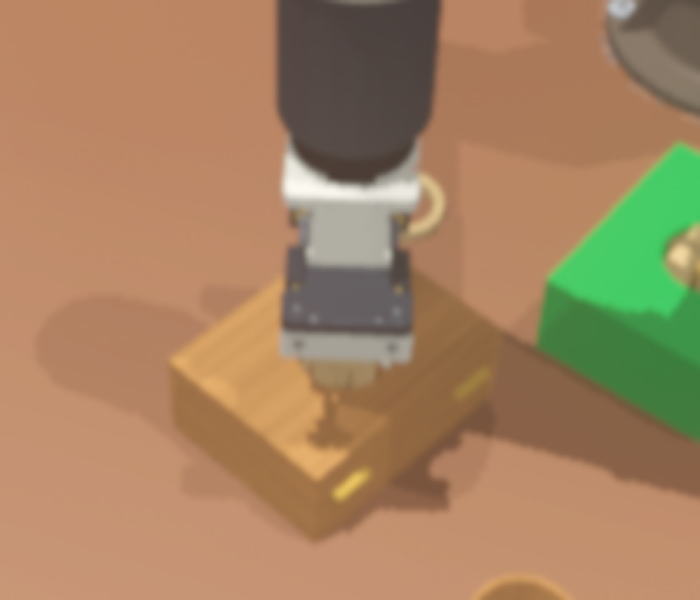

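```bash
python3 -c "
from plant import ctrl
print(ctrl.close_job())"
```

```text
the job is handed in; nothing more can be done
None
```

The case is shut, and the bracelet post is meshed in the hub and held upright, pressed home against a hard stop at the expected height with about 22 N; the job is handed in at about 14 s, result not reported.

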